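# Fit a pipe stub into an enclosure's floating entry bush

## Robot

A 6-joint arm with a two-finger parallel gripper is mounted at the origin on the work surface. World frame = base frame: x ahead of the robot, y to its left, z up, the work surface at z = 0. Lengths are in m, angles in rad, forces in N, time in s.
With the tool pointing down it reaches from about 0.3 to 0.825 m from the base axis. Payload 5.4 kg.
Tool frame: the origin (TCP) lies at the very end of the fingers, on their centre line; the grasp point (between the pads) lies 19 mm behind it; z points along the fingers, y is the line along which they close (so a half turn about z gives the same grasp; the last joint's range is limited). The gripper opens to 92 mm and grips with 3 to 60 N. Pads are 20 mm wide; open, the fingers measure 128 mm over their backs; the gripper's body (75 mm by 189 mm) begins 69 mm behind the grasp point.
Start: joints at [-1.319, 0.158, 1.597, -0, 1.386, -0.21], TCP at [0.256, -0.515, 0.215] pointing down, gripper open.
Joint ranges: [-2.91, 2.91], [-0.94, 2.29], [0.18, 2.7], [-1.29, 4.43], [0.17, 2.64], [-3, 3]. Speed limits (rad/s): [2.57, 2.57, 3.14, 3.14, 3.14, 3.14].

## Interface

Orientations are given as a rotation vector (axis times angle).
In Python, from workcell import bot gives the robot as it stands. Calls block until the motion is done:
- bot.goto(position, orientation): joint-space move of the TCP to a pose.
- bot.line_to(position, rot=None, max_speed=0.15): straight line of the TCP; rot=None keeps the orientation; max_speed is the mean speed in m/s.
- bot.set_joints(angles): joint-space move.
- bot.set_gripper(opening, newtons=None): opening from 0.0 (shut) to 1.0 (fully open); newtons is the grip in N (None keeps the last); returns when the fingers have stopped.
- bot.hold(seconds).
- bot.inverse_kinematics(position, orientation): joint angles nearest the present ones, or None.
- bot.read_camera(name): name is "scene" or "top"; returns a dict with "pixels" (480x640x3 uint8, blue, green, red), "fx", "fy", "cx", "cy" (pixels), "k1" (the pictures are not rectified: a ray, as slopes to the right and down, at radius r is drawn at 1 + k1 r^2 times it, then the intrinsics apply), "R" (3x3) and "t" (3): a world point X has camera coordinates R X + t. Camera axes: x right, y down, z forward; pixel columns grow to the right and rows downward; lengths in m; the calibration is good to about 2 mm. A picture is of the moment at which its call begins. There is no depth.
A pose or a line that the arm cannot do raises bot.MotionError and nothing moves.
- bot.job_done(): hands the job in; it is judged then, once.
Readings, each from a call of its own:
- bot.current_clock(): time.
- bot.current_joints(): joint angles.
- bot.current_joint_vel(): joint speeds.
- bot.current_effort(): joint torques, N m.
- bot.current_ee_pos(): TCP position.
- bot.current_tool_rot(): TCP orientation.
- bot.current_contact_force(): force on the tool from outside, world axes, zero at the start.
- bot.current_ft_torque(): the same for the moment, N m.
- bot.current_opening(): opening from 0.0 (shut) to 1.0 (fully open).
- bot.current_grip_force(): force on a finger pad.
Only numpy, scipy, OpenCV 4.12 (cv2) and the standard library are available. Lean on these libraries where they do the work, as an engineer would, in place of code of your own. Each camera call takes 0.05 s, during which the arm holds its last target. There are 200 camera calls.

## Task

Fit the middle-thickness grey pipe stub into the square metal entry bush on the blue-lidded enclosure: lean it well over and put one edge of its foot into the bore first, then straighten it up in the bore and guide it down in your grip until its collar is fully home on the bush, and let go. The fit is tight and the bush is not exactly central on the lid, so feel your way gently: do not force the stub or drop it in. Leave the thin and the thick stub standing where they are.

Things in the scene. Friction and masses are not known exactly. Their poses are not given: they have to be found in the camera images.
- stub: The stub to fit: solid grey plastic, loose, standing upright on the bench, 0.08 to 0.17 kg. From the bottom: round foot 28.0 mm in diameter, 40 mm long, sharp edge; collar 40 mm in diameter from 40 to 45 mm; round grip 28 mm in diameter from 45 to 95 mm. Origin at the centre of its underside, z along its axis towards the grip.
- stub_foot (a point): Centre of the underside of the stub's foot (same point as the origin of stub). Pinched between two flat pads, the stub can pivot a little about the line through them when its foot is pushed sideways; a firm grip helps and does no harm.
- enclosure: White box, blue lid, fixed, 170 (its x) x 240 (its y) x 60 mm high; origin at the centre of its underside, z up. On mid-lid the bare aluminium entry bush: block 60 x 60 mm, flat top 12 mm above the lid, 88 mm square flange at its foot. Upright bore through the bush, 50 mm long: 29.2 mm across flats (twelve-sided, nearly round, two flats square to each of x and y), no chamfer, free below.
- entry (a point): Centre of the lid at the height of the bush's top (72 mm above the bench), enclosure's axes. The bore's centre lies up to 5 mm off this point along the enclosure's x and up to 5 mm along its y, differently each time; no reading gives that offset: feel or see it. The bush is clamped there rigidly; its thread is spoilt by a push of over 30 N.
- stub_thin: A bystander: same shape as the stub, but foot and grip 20 mm, collar 32 mm in diameter. Leave standing.
- stub_thick: A bystander: same shape as the stub, but foot and grip 38 mm, collar 50 mm in diameter. Leave standing.
Things that resemble listed ones, but are neither listed nor needed, are in the scene too. Leave any red or yellow look-alike of the stub alone.

How it is judged:
On the way, in this order (a step that is already met when the one before it is completed fails the run):
1. the foot's edge is in the bore while the stub leans by more than 6 degrees (horizontal distance between stub_foot and entry below 0.016 m and ((angle between stub's own z axis and vertical above 0.1 rad and z of stub_foot in the frame of entry below 0.0005 m) or (angle between stub's own z axis and vertical above 0.2 rad and z of stub_foot in the frame of entry below 0.0015 m) or (angle between stub's own z axis and vertical above 0.3 rad and z of stub_foot in the frame of entry below 0.003 m) or (angle between stub's own z axis and vertical above 0.4 rad and z of stub_foot in the frame of entry below 0.0045 m))), for 0.05 s.
2. the stub is straightened in the bore, its foot at least 4 mm below the mouth (horizontal distance between stub_foot and entry below 0.009 m and angle between stub's own z axis and vertical below 0.07 rad and z of stub_foot in the frame of entry below -0.004 m), for 0.05 s.
At the end, for the whole second after the job is handed in: The 28 mm stub stands upright (within 0.05 rad) in the bush's bore, its collar down on the bush's top to within 2 mm (foot 38 mm or more below the mouth), at rest; the thin and the thick stub still stand upright (z of stub_foot in the frame of entry below -0.038 m and horizontal distance between stub_foot and entry below 0.009 m and angle between stub's own z axis and vertical below 0.05 rad and linear speed of stub below 0.01 m/s and angle between each of stub_thin, stub_thick's own z axis and vertical below 0.1 rad); the robot touches nothing.
It fails at once if the stub is pressed on the enclosure or its bush with more than 30 N (contact force between stub and enclosure above 30 N).
It fails at once if the stub is dropped into the bore (faster than 0.35 m/s below the mouth) (horizontal distance between stub_foot and entry below 0.012 m and z of stub_foot in the frame of entry below 0 m and linear speed of stub above 0.35 m/s).
It fails at once if the thin stub is shifted by more than 30 mm (distance of stub_thin from where it was at the start of the episode above 0.03 m).
It fails at once if the thick stub is shifted by more than 30 mm (distance of stub_thick from where it was at the start of the episode above 0.03 m).
It also fails if it takes over 72 s, if anything falls off the work surface, if the arm or the gripper's body presses on something with over 40 N, if the wrist force passes 120 N, or if a joint passes its speed limit or range.

## Working session

There is one attempt and no reset: what is moved stays moved. The work goes in short steps, each a Python script; the robot and the scene stay as the last script left them, time stands still between calls to the robot, and variables do not carry over. Pictures are saved under pics/ and viewed, at most 10 in all, crops included, and the job is handed in when it is done.

```bash
ls; mkdir -p pics
python3 - <<'E'
from workcell import bot
import cv2,numpy as np
for n in("scene","top"):
    c=bot.read_camera(n); cv2.imwrite(f"pics/{n}0.png",c["pixels"])
    print(n,c["fx"],c["fy"],c["cx"],c["cy"],c["k1"],np.round(c["R"],4).tolist(),np.round(c["t"],4).tolist(), (-c["R"].T@c["t"]).round(3))
print(bot.current_clock(),bot.current_tool_rot(),bot.current_contact_force())
E
```

```text
pics
scene 442.88590151521964 442.88590151521964 322.6939825322885 229.96367447599548 -0.021300849390905534 [[-0.8091, 0.5876, -0.0097], [0.4945, 0.6718, -0.5514], [-0.3175, -0.451, -0.8342]] [0.4716, -0.1543, 0.8837] [0.738 0.225 0.657]
top 527.9595144752491 527.9595144752491 326.9151276778381 246.84857785222817 0.0252630774166606 [[0.0039, -0.9998, -0.0174], [-0.989, -0.0013, -0.148], [0.148, 0.0178, -0.9888]] [-0.0645, 0.542, 0.7399] [ 0.427 -0.077  0.811]
0.1 [-3.05652100e+00 -7.18594400e-01  1.08757418e-04] [0.00390571 0.2794272  0.30098359]
```

View pics/scene0.png

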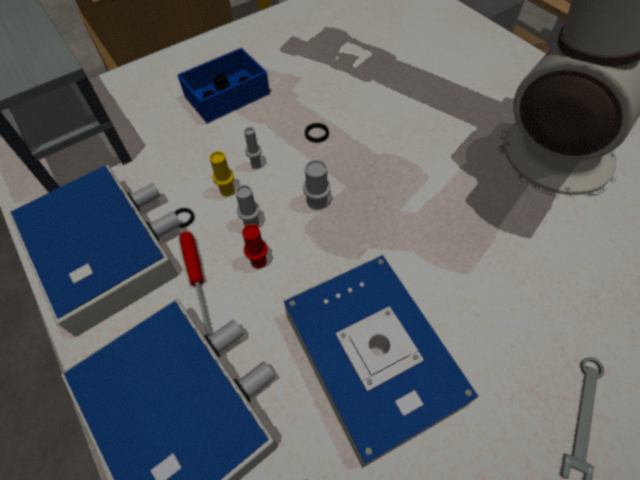

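View pics/top0.png

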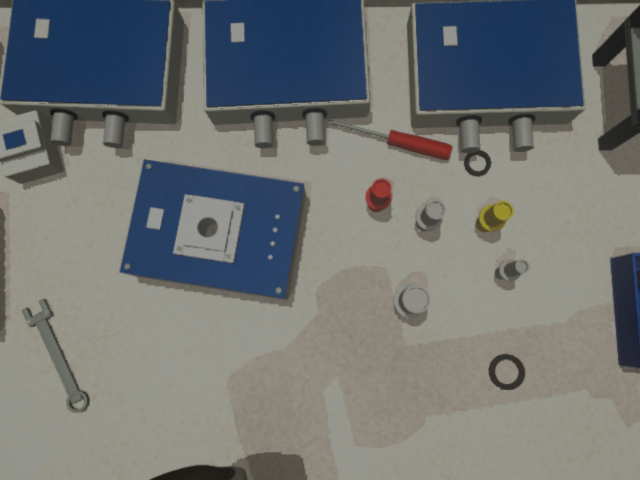

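The grey candidates are:
- thin: scene (252,145), top (514,268)
- middle: scene (247,203), top (431,215)
- thick: scene (316,183), top (412,300)

The red and yellow ones are look-alikes. The middle one fits the 28 mm description, so I'll confirm it in an enlarged crop.

```bash
cat > h.py <<'E'
import cv2,numpy as np
from workcell import bot
def ray(c,uv):
    d=np.array([(uv[0]-c["cx"])/c["fx"],(uv[1]-c["cy"])/c["fy"]]); s=d.copy()
    for _ in range(10): s=d/(1+c["k1"]*(s@s))
    R=np.array(c["R"]); v=R.T@np.r_[s,1]; return -R.T@np.array(c["t"]), v/np.linalg.norm(v)
def plane(c,uv,z):
    o,v=ray(c,uv); return o+v*(z-o[2])/v[2]
def tri(c1,p1,c2,p2):
    o1,v1=ray(c1,p1);o2,v2=ray(c2,p2)
    s=np.linalg.lstsq(np.c_[v1,-v2],o2-o1,rcond=None)[0]
    a,b=o1+s[0]*v1,o2+s[1]*v2; return (a+b)/2,np.linalg.norm(a-b)
def proj(c,X):
    p=np.array(c["R"])@X+np.array(c["t"]); s=p[:2]/p[2]; s=s*(1+c["k1"]*(s@s)); return s*c["fx"]+[c["cx"],c["cy"]]
E
python3 - <<'E'
from h import *
cs,ct=bot.read_camera("scene"),bot.read_camera("top")
def crop(c,x,y,w,h,k): return cv2.resize(c["pixels"][y:y+h,x:x+w],None,fx=k,fy=k,interpolation=cv2.INTER_CUBIC)
a=np.vstack([np.hstack([crop(cs,230,120,100,75,4),crop(ct,395,190,100,75,4)]),
  np.hstack([crop(cs,330,300,100,75,4),crop(ct,165,185,100,75,4)])])
a=cv2.convertScaleAbs(a,alpha=1.4)
cv2.imwrite("pics/crop1.png",a)
# lid by colour
for n,c,seed in(("s",cs,(420,440-100+20)),("t",ct,(215,270))):
    hsv=cv2.cvtColor(c["pixels"],cv2.COLOR_BGR2HSV)
    m=cv2.inRange(hsv,(100,120,40),(125,255,255))
    for q in cv2.findContours(m,cv2.RETR_EXTERNAL,cv2.CHAIN_APPROX_NONE)[0]:
        if cv2.contourArea(q)>3000 :
            r=cv2.approxPolyDP(cv2.convexHull(q),8,True)[:,0]
            print(n,cv2.contourArea(q),r.tolist())
E
```

```text
s 21476.0 [[174, 302], [266, 440], [219, 479], [114, 479], [65, 373]]
s 20756.5 [[382, 256], [476, 396], [365, 462], [285, 301]]
s 12487.0 [[104, 166], [162, 256], [58, 317], [12, 212]]
s 3954.5 [[243, 50], [265, 71], [268, 93], [206, 121], [178, 75]]
t 18394.0 [[144, 161], [301, 184], [283, 297], [121, 271]]
t 16721.5 [[574, 1], [582, 104], [421, 109], [416, 4]]
t 15781.0 [[359, 0], [365, 97], [207, 105], [205, 2]]
t 15930.5 [[169, 2], [159, 104], [1, 98], [14, 0]]
```

View pics/crop1.png

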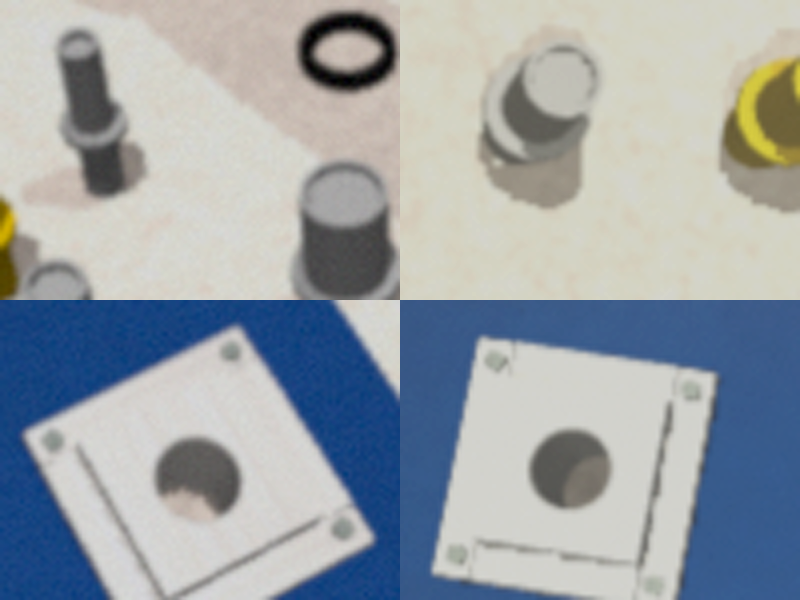

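The crop shows the middle stub's top disc at top (435.5,210) and scene (244,191). The bore mouth is at top (207.5,227) and scene (379.5,345).

Run:
```python
from h import *
cs,ct=bot.read_camera("scene"),bot.read_camera("top")
print("stubtop",tri(cs,(244.2,190.7),ct,(435.5,210)))
print("bore",tri(cs,(379.5,345),ct,(207.5,227)))
print("thin/thick top",tri(cs,(249.5,132),ct,(521,266)),tri(cs,(316,168.5),ct,(414,300)))
S=np.array([[382,256],[476,396],[365,462],[285,301]]);T=np.array([[301,184],[283,297],[121,271],[144,161]])
for c,P in((cs,S),(ct,T)): print(np.array([plane(c,p,.06) for p in P]).round(4).tolist())
# order match by nearest
Ps=np.array([plane(cs,p,.06) for p in S]);Pt=np.array([plane(ct,p,.06) for p in T])
C=[]
for i in range(4):
    j=np.argmin(np.linalg.norm(Pt-Ps[i],axis=1)); X,g=tri(cs,S[i],ct,T[j]); C.append(X); print(i,j,X.round(4),round(g,4))
C=np.array(C);print("centre",C.mean(0)); 
for i in range(4): d=C[(i+1)%4]-C[i]; print(np.linalg.norm(d),np.degrees(np.arctan2(d[1],d[0])))
# disc by brightness in both: fit
for c,(x,y),r in((cs,(379,345),16),(ct,(207,227),16)):
    g=cv2.cvtColor(c["pixels"],cv2.COLOR_BGR2GRAY)[y-r:y+r+1,x-r:x+r+1]
    m=cv2.inRange(cv2.resize(g,None,fx=8,fy=8,interpolation=cv2.INTER_CUBIC),0,int(g.max()*.88))
    q=max(cv2.findContours(m,cv2.RETR_EXTERNAL,cv2.CHAIN_APPROX_NONE)[0],key=cv2.contourArea)
    e=cv2.fitEllipse(q); print("bore px",(np.array(e[0])+.5)/8-.5+[x-r,y-r],np.array(e[1])/8)
```

```text
stubtop (array([ 0.58396239, -0.21230363,  0.09987379]), np.float64(0.001155868888478127))
bore (array([0.5648948 , 0.1059493 , 0.07609756]), np.float64(0.00037649698376013063))
thin/thick top (array([ 0.5075215 , -0.32542415,  0.09622325]), np.float64(0.0012434010673828945)) (array([ 0.46229912, -0.18169233,  0.09862262]), np.float64(0.0018835839773531857))
[[0.4656, -0.0037, 0.06], [0.5029, 0.229, 0.06], [0.6671, 0.2037, 0.06], [0.6289, -0.0294, 0.06]]
[[0.6322, -0.0251, 0.06], [0.4671, -0.0014, 0.06], [0.5038, 0.2314, 0.06], [0.6671, 0.2073, 0.06]]
0 1 [ 0.4671 -0.002   0.0638] 0.0006
1 2 [0.5038 0.2294 0.0635] 0.0012
2 3 [0.6667 0.2048 0.0641] 0.0026
3 0 [ 0.6302 -0.0258  0.068 ] 0.0004
centre [0.56694515 0.10159963 0.0648201 ]
0.23434001508445818 80.99333413502698
0.1647001959123118 -8.603375614807472
0.23353975770857668 -98.9839672092477
0.16485338383185244 171.68602233319723
bore px [379.0905323  343.75043678] [20.57595062 23.64818192]
bore px [207.07995605 226.81040382] [20.60777664 21.50879478]
```

```bash
cat >> h.py <<'E'
from scipy.spatial.transform import Rotation as Ro
def tool(a,yd):
    """rotvec: tool z = -a, tool y ~ yd"""
    z=-np.array(a)/np.linalg.norm(a); y=np.array(yd,float); y-=z*(y@z); y/=np.linalg.norm(y)
    return Ro.from_matrix(np.c_[np.cross(y,z),y,z]).as_rotvec()
AE=np.radians(-8.9); XE=np.array([np.cos(AE),np.sin(AE),0]); YE=np.array([-XE[1],XE[0],0]); Z=np.array([0,0,1.])
G=0.053   # stub z of the TCP
def axis(th): return np.cos(th)*Z-np.sin(th)*XE      # lean top towards -XE
def tcp(F,th): return np.array(F)+axis(th)*G
E
python3 - <<'E'
from h import *
print(bot.current_joints())
for k in(1,-1):
    d=np.radians(-23); yd=k*np.array([np.cos(d),np.sin(d),0])
    print("grasp",k,bot.inverse_kinematics([.584,-.212,.053],tool(Z,yd)),bot.inverse_kinematics([.584,-.212,.15],tool(Z,yd)))
    for th in(0,.35,.45): print(k,th,bot.inverse_kinematics(tcp([.565,.106,.075],th),tool(axis(th),k*YE)))
E
```

```text
[-1.31910967e+00  1.58626997e-01  1.59740413e+00 -4.94077358e-06
  1.38616673e+00 -2.10132166e-01]
grasp 1 [-5.42425273e-01  4.41323468e-01  1.58601243e+00 -4.44089210e-16
  1.11425675e+00 -1.40999545e-01] [-5.42425273e-01  3.28884803e-01  1.52528024e+00 -4.44089210e-16
  1.28742761e+00 -1.40999545e-01]
1 0 [-2.46613173e-02  2.38025577e-01  1.68261601e+00 -4.44089210e-16
  1.22095107e+00 -1.44012334e+00]
1 0.35 [ 0.0136719  -0.03734505  2.03003492 -0.08009136  0.80510395 -1.35629149]
1 0.45 [ 0.02796339 -0.10175359  2.12303608 -0.12629768  0.68080005 -1.30704884]
grasp -1 None None
-1 0 [-2.46613173e-02  2.38025577e-01  1.68261601e+00 -4.44089210e-16
  1.22095107e+00  1.70146931e+00]
-1 0.35 [ 0.0136719  -0.03734505  2.03003492 -0.08009136  0.80510395  1.78530116]
-1 0.45 [ 0.02796339 -0.10175359  2.12303608 -0.12629768  0.68080005  1.83454381]
```

Run:
```python
from h import *
d=np.radians(-23); yd=np.array([np.cos(d),np.sin(d),0]); r=tool(Z,yd)
bot.set_gripper(.6,60)
bot.goto([.584,-.212,.155],r)
bot.line_to([.584,-.212,.053],max_speed=.12)
print(bot.current_contact_force(),bot.current_clock())
bot.set_gripper(0,60)
print(bot.current_opening()*92,bot.current_grip_force(),bot.current_contact_force())
bot.line_to([.584,-.212,.16],max_speed=.15)
print(bot.current_contact_force(),bot.current_opening()*92,bot.current_clock())
bot.goto(tcp([.565,.106,.130],0),tool(Z,YE))
bot.goto(tcp([.565,.106,.100],.35),tool(axis(.35),YE))
bot.hold(.3)
print(bot.current_contact_force(),bot.current_clock(),bot.current_ee_pos()-tcp([.565,.106,.100],.35))
cs,ct=bot.read_camera("scene"),bot.read_camera("top")
def crop(c,x,y,w,h,k): return cv2.resize(c["pixels"][y:y+h,x:x+w],None,fx=k,fy=k,interpolation=cv2.INTER_CUBIC)
cv2.imwrite("pics/g1.png",np.hstack([crop(cs,310,220,133,160,3),crop(ct,130,150,133,160,3)]))
```

```text
[-0.21898606 -0.1322625  -0.31970025] 3.6417
26.856366054208884 60.000797510147095 [0.14237936 1.48959192 2.39381239]
[ 0.77978788 -0.18258972 -1.06853141] 27.50161864832048 5.0417
[ 0.2156456   0.37096161 -1.09744028] 7.075 [ 0.00142734 -0.00042353  0.00090861]
```

View pics/g1.png

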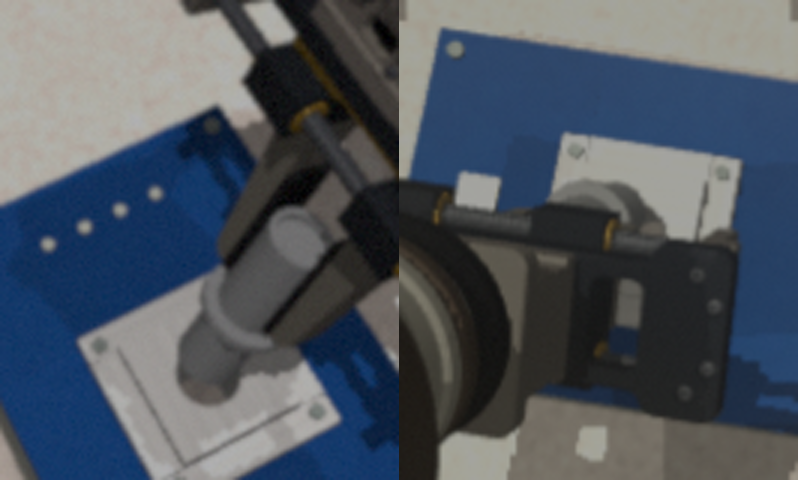

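The picture shows the middle stub held leaning over the bush, with its foot at scene about (380,348). I'll now lower its edge in, feeling for contact.

```bash
cat >> h.py <<'E'
def fc(n=3):
    v=[]
    for _ in range(n): v.append(bot.current_contact_force()); bot.hold(.02)
    return np.mean(v,0)
def feel(F,th,d,step,maxd,thr,f0,sp=.02):
    """step the foot along d until the force against d exceeds thr; returns F commanded, met?"""
    d=np.array(d,float);F=np.array(F,float);n=0;hit=False
    while n*step<maxd-1e-9:
        F=F+d*step;n+=1
        bot.line_to(tcp(F,th),tool(axis(th),YE),max_speed=sp)
        f=fc(2)-f0
        if -f@d>thr or np.linalg.norm(f)>8: hit=True;break
    f=fc(2)-f0
    return F,hit,f@np.c_[XE,YE,Z],bot.current_ee_pos()-axis(th)*G
E
python3 - <<'E'
from h import *
B=np.array([.565,.106,0]); th=.35; r=tool(axis(th),YE)
F=B+.004*XE+.085*Z; bot.line_to(tcp(F,th),r,max_speed=.06); bot.hold(.3)
f0=fc(5); print(f0,bot.current_clock(),(bot.current_ee_pos()-tcp(F,th)).round(5))
np.save("f0.npy",f0)
F[2]=.0785; bot.line_to(tcp(F,th),r,max_speed=.04); print(fc()-f0)
o=feel(F,th,-Z,.0005,.0045,2.,f0); print(o,bot.current_clock()); np.save("F.npy",o[0])
E
```

```text
[-0.34376278 -0.15446791 -1.22795674] 7.9667 [1.1e-04 4.0e-05 2.5e-04]
[0.19183644 0.84360295 0.70198072]
(array([0.56895184, 0.10538116, 0.074     ]), False, array([ 0.57913794,  0.73449733, -0.01326612]), array([0.56896594, 0.1053793 , 0.07399498])) 10.9083
```

Run:
```python
from h import *
th=.35; f0=np.load("f0.npy"); F=np.load("F.npy")
o=feel(F,th,-Z,.0005,.001,2.,f0); print("down",o[1:],bot.current_clock()); F=o[0]; P0=F.copy()
f1=fc(5); print((f1-f0)@np.c_[XE,YE,Z])
a=feel(P0,th,YE,.0005,.006,1.5,f1); print("+y",(a[0]-P0)@YE,a[1:3],(a[3]-P0)@YE,bot.current_clock())
bot.line_to(tcp(P0,th),tool(axis(th),YE),max_speed=.03)
b=feel(P0,th,-YE,.0005,.006,1.5,f1); print("-y",(b[0]-P0)@YE,b[1:3],(b[3]-P0)@YE,bot.current_clock())
M=P0+YE*((a[3]+b[3])/2-P0)@YE if False else P0+YE*(((a[3]+b[3])/2-P0)@YE)
bot.line_to(tcp(M,th),tool(axis(th),YE),max_speed=.03)
np.save("F.npy",M); print((M-P0)@YE,fc()-f0)
```

```text
down (False, array([0.84854436, 0.16119416, 0.38340318]), array([0.56892973, 0.10540612, 0.07297941])) 11.5083
[0.45140066 0.37193633 0.06950195]
+y 0.0035000000000000244 (True, array([ 0.13193921, -1.79214559,  1.68708334])) 0.0034776369862410234 13.6083
-y -0.005000000000000035 (True, array([-0.00454335,  1.61381927,  2.00973204])) -0.004896765865821768 16.7417
-0.0007095644397903843 [ 0.27730765 -0.2347971  -0.12577184]
```

Run:
```python
from h import *
th=.35; f0=np.load("f0.npy"); F=np.load("F.npy"); f1=fc(5)
a=feel(F,th,-XE,.0005,.010,1.5,f1); print("-x",(a[0]-F)@XE,a[1:3],(a[3]-F)@XE,bot.current_clock())
Fx=F+XE*((a[3]-F)@XE+.0006)
bot.line_to(tcp(Fx,th),tool(axis(th),YE),max_speed=.03)
e=lambda t:-np.cos(t)*XE-np.sin(t)*Z
P=Fx+.014*e(th); C=P+XE*(.0146-.0006); print("bore est",C, "P",P, "f",(fc()-f0)@np.c_[XE,YE,Z])
np.save("P.npy",P)
for t in np.arange(.32,-.001,-.04):
    t=max(t,0)
    Fn=P-.014*e(t); bot.line_to(tcp(Fn,t),tool(axis(t),YE),max_speed=.03)
    f=(fc(3)-f0)@np.c_[XE,YE,Z]; print(round(t,2),f.round(2),bot.current_clock())
    if np.linalg.norm(f)>6: break
np.save("F.npy",np.r_[Fn,t])
```

```text
-x -0.007999999999999952 (True, array([ 0.93568448, -0.51057296, -0.23541095])) -0.007786389723175922 21.7333
bore est [0.56258076 0.10566063 0.06819943] P [0.54874932 0.10782658 0.06819943] f [ 0.39014166 -0.3932138   0.07122747]
0.32 [-0.08  0.13 -0.08] 22.3333
0.28 [ 0.24 -0.04  0.28] 22.6333
0.24 [0.78 0.11 0.58] 22.9333
0.2 [ 0.82 -0.07  0.89] 23.2333
0.16 [0.16 0.43 0.12] 23.5333
0.12 [0.15 0.51 0.2 ] 23.8333
0.08 [ 0.11  0.14 -0.31] 24.1333
0.04 [ 0.19  0.25 -0.1 ] 24.4333
0.0 [ 0.77  0.33 -0.18] 24.7333
```

Run:
```python
from h import *
f0=np.load("f0.npy"); F=np.load("F.npy")[:3]; E=np.c_[XE,YE,Z]
o=feel(F,0,-Z,.001,.004,3,f0); print(o[1],o[2].round(2),o[3]); F=o[0]
for k in range(2):   # centre in y then x
  for d in(YE,XE):
    f1=fc(3)
    r=[]
    for s in(1,-1):
        a=feel(F,0,s*d,.0003,.0024,2,f0); r.append((a[3]-F)@d); print(s,a[1],a[2].round(2),round(r[-1]*1e3,2))
        bot.line_to(tcp(F,0),max_speed=.02)
    F=F+d*sum(r)/2; bot.line_to(tcp(F,0),max_speed=.02)
  print(F,((fc()-f0)@E).round(2),bot.current_clock())
  break
np.save("F.npy",np.r_[F,0])
```

```text
False [ 0.42 -0.14  0.05] [0.56260832 0.10564257 0.06416874]
1 True [ 0.05 -2.22  0.39] 0.65
-1 True [-0.7   3.32 -0.07] -0.87
1 True [-2.88 -0.11  1.15] 0.56
-1 True [ 1.68  1.06 -0.96] -1.55
[0.5620782  0.1056287  0.06419943] [ 0.47  0.29 -0.13] 32.2167
```

Run:
```python
from h import *
f0=np.load("f0.npy"); F=np.load("F.npy")[:3]; E=np.c_[XE,YE,Z]
while F[2]>.0316:
    st=.002 if F[2]>.0355 else .0007
    F=F-Z*st; bot.line_to(tcp(F,0),max_speed=.025)
    f=(fc(2)-f0)@E; print(round(F[2],4),f.round(2),end=" ")
    if f[2]>4 or np.linalg.norm(f)>7: print("stop");break
    g=f.copy(); g[2]=0
    if np.linalg.norm(g)>2.5: F=F+E@(g/np.linalg.norm(g))*.0003   # yield sideways
np.save("F.npy",np.r_[F,0]); print(bot.current_ee_pos()-Z*G,bot.current_clock())
cs=bot.read_camera("scene"); cv2.imwrite("pics/d1.png",cv2.resize(cs["pixels"][220:420,280:480],None,fx=3,fy=3))
```

```text
0.0622 [ 0.71  0.03 -0.16] 0.0602 [-0.02  0.38  0.52] 0.0582 [ 0.51  0.05 -0.33] 0.0562 [0.42 0.45 0.04] 0.0542 [ 0.08 -0.29  0.47] 0.0522 [ 0.33 -0.23 -0.32] 0.0502 [-0.34  0.34  0.04] 0.0482 [ 0.79  0.58 -0.33] 0.0462 [ 0.64  0.14 -0.4 ] 0.0442 [ 0.26  0.95 -0.06] 0.0422 [0.6  0.36 0.22] 0.0402 [0.56 0.65 0.17] 0.0382 [ 0.03  0.03 -0.09] 0.0362 [0.53 0.31 0.01] 0.0342 [ 0.37  0.31 -0.17] 0.0335 [0.11 0.04 0.13] 0.0328 [ 0.03  0.23 -0.17] 0.0321 [ 0.01 -0.06  2.21] 0.0314 [-1.7  -0.38  5.66] stop
[0.56245632 0.10559737 0.0323205 ] 37.6
```

View pics/d1.png

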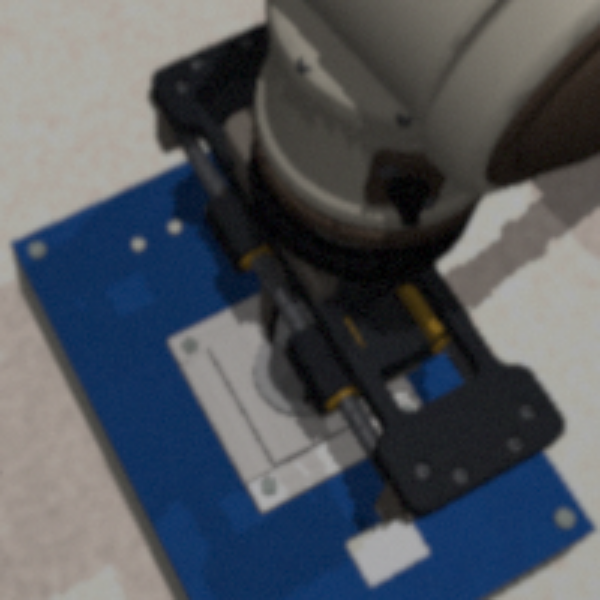

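The picture shows the collar sitting on the bush at about (290,380) in the crop. The contact force at z = 0.032 is exactly where the collar should land. Next I'll release, retreat and check.

Run:
```python
from h import *
F=np.load("F.npy")[:3]
F[2]=.0321; bot.line_to(tcp(F,0),max_speed=.02); bot.hold(.2); print(fc()-np.load("f0.npy"))
bot.set_gripper(.55); bot.hold(.3)
bot.line_to(tcp(F,0)+.13*Z,max_speed=.1)
bot.set_joints([-1.0,-.1,1.6,0,1.5,-.5]); bot.hold(.3)
print(fc(),bot.current_clock())
cs,ct=bot.read_camera("scene"),bot.read_camera("top")
crop=lambda c,x,y,w,h,k: cv2.resize(c["pixels"][y:y+h,x:x+w],None,fx=k,fy=k)
cv2.imwrite("pics/e1.png",np.hstack([crop(cs,220,120,200,300,2),crop(ct,140,150,200,300,2)]))
```

```text
[-0.03621084  0.00818578  4.5457416 ]
[ 0.57684263 -0.2013312   0.32745605] 42.7
```

View pics/e1.png

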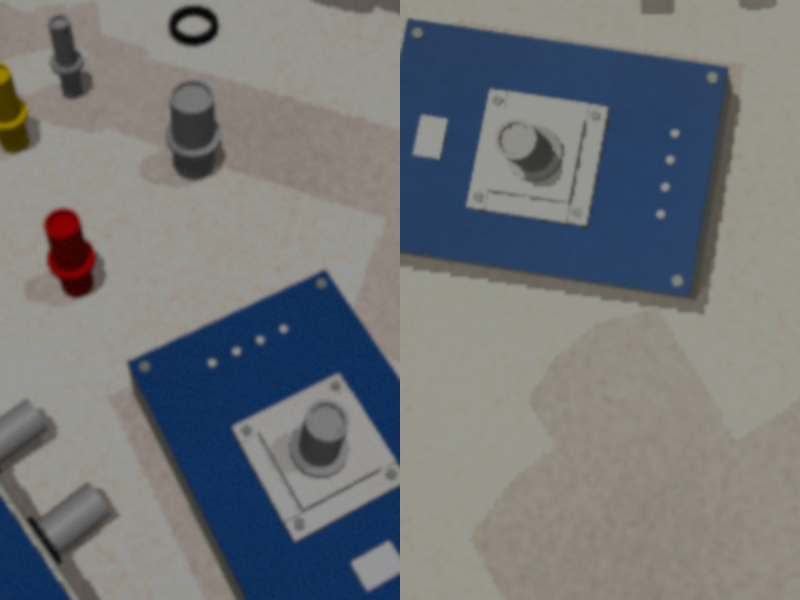

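The stub stands upright in the bush at scene crop (320,440), with its collar flat on the top. The thin and thick stubs are still standing.

```bash
python3 -c "
from workcell import bot
print(bot.job_done())"
```

```text
the job is handed in; nothing more can be done
None
```

The 28 mm stub is fitted upright in the bush with its collar home and let go, the thin and thick stubs are still standing, and I handed the job in at about 43 s; the judge returned no verdict.

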